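# Stir the glass nuggets, then hold the stirrer over the blow-off nozzle

### The job

Take the stirrer out of its stand and stir the glass nuggets in the steel pan with it, three wide turns, about half-way between the middle and the wall, with its foot close to the pan's floor, keeping all nuggets in the pan. Then lift it over the tool rest to the blow-off nozzle on the other side, and finish still holding it upright and still, its foot hovering about 15 mm above the middle of the nozzle's mouth, ready for the air to be turned on. The stirrer must not touch the rest or the nozzle, and the jar, the brass ring and the brush stay where they are.

Things in the scene. Friction and masses are not known exactly. Their poses are not given: they have to be found in the camera images.
- stirrer_handle (a point): Centre of the stirrer's handle. The loose stirrer is a straight round steel rod, 14 mm in diameter, below a square wooden handle (24 x 24 mm, 60 mm tall, its flat sides facing this frame's x and y axes); 180 mm long over all, about 0.16 kg. It stands upright, foot down, in the wooden stand; this point is 150 mm above its foot, 30 mm below its top; z points up along the rod.
- stirrer_foot (a point): Centre of the flat lower end of the stirrer's rod; z points up along the rod.
- stirrer: The whole stirrer; origin at the foot, z up along the rod.
- stand: Dark wooden block, 64 x 64 mm, 50 mm tall, fixed, with an upright through-hole 17 mm wide at its centre in which the stirrer stands on the bench. Origin: centre of its underside, on the bench.
- pan: Round open steel pan, fixed to the bench, 52 mm tall, outer radius 53 mm at the bottom and 58 mm at the rim, wall 3 mm, floor 5 mm thick; eight glass nuggets lie in it. Origin: centre of its underside. It may be left or right of the tool rest, the nozzle is on the other side.
- pan_floor (a point): Centre of the pan's inner floor, 5 mm above the bench; axes along the world axes.
- nozzle: Blow-off nozzle, fixed to the bench: dark round foot (radius 45 mm, 12 mm high) with an upright aluminium body that narrows from radius 26 mm to a round mouth of radius 17 mm, 70 mm above the bench, and a short brass pipe stub out to one side 20 mm up. The black disc in the mouth is flush (no hole). Origin: centre of its underside.
- nozzle_mouth (a point): Centre of the nozzle's mouth, on its top face, 70 mm above the bench; z up.
- rest: Fixed steel tool rest, a straight fence 260 mm long (its x axis), 50 mm wide at the foot (y axis), with its top bar (14 mm wide) 100 mm above the bench; it stands between the pan and the nozzle. Origin: centre of its underside.
- jar: Bystander: closed amber glass jar, radius 35 mm, 100 mm tall. Origin: centre of its underside.
- mould: Bystander: brass ring standing on the bench beyond the far end of the tool rest, outer radius 35 mm, 45 mm tall. Origin: centre of its underside.
- brush: Bystander: hand brush lying across the far side of the bench, no taller than 50 mm, about 0.2 m long along its x axis.
- nugget0: Loose rounded glass nugget in the pan, 22 mm across, 16 mm high, 12 g. Origin: centre of its underside as built.
- nugget1: Loose rounded glass nugget in the pan, 22 mm across, 16 mm high, 12 g. Origin: centre of its underside as built.
- nugget2: Loose rounded glass nugget in the pan, 22 mm across, 16 mm high, 12 g. Origin: centre of its underside as built.
- nugget3: Loose rounded glass nugget in the pan, 22 mm across, 16 mm high, 12 g. Origin: centre of its underside as built.
- nugget4: Loose rounded glass nugget in the pan, 22 mm across, 16 mm high, 12 g. Origin: centre of its underside as built.
- nugget5: Loose rounded glass nugget in the pan, 22 mm across, 16 mm high, 12 g. Origin: centre of its underside as built.
- nugget6: Loose rounded glass nugget in the pan, 22 mm across, 16 mm high, 12 g. Origin: centre of its underside as built.
- nugget7: Loose rounded glass nugget in the pan, 22 mm across, 16 mm high, 12 g. Origin: centre of its underside as built.

How it is judged (in metres and radians):
On the way, in this order (a step that is already met when the one before it is completed fails the run):
1. the held stirrer's foot is down among the nuggets (within 25 mm of the floor), in the far part of the pan (over 12 mm beyond its centre) (contact force between the fingers and stirrer above 1 N and z of stirrer_foot in the frame of pan_floor below 0.025 m and horizontal distance between stirrer_foot and pan_floor below 0.055 m and x of stirrer_foot in the frame of pan_floor above 0.012 m).
2. stirring, the foot passes through the near part of the pan (over 12 mm this side of its centre) (contact force between the fingers and stirrer above 1 N and z of stirrer_foot in the frame of pan_floor below 0.025 m and horizontal distance between stirrer_foot and pan_floor below 0.055 m and x of stirrer_foot in the frame of pan_floor below -0.012 m).
3. the foot comes round to the far part again (all of step 1).
4. the foot comes round to the near part again, and nuggets in both of two groups (0, 1, 4, 7 and 2, 3, 5, 6) have been moved by more than 15 mm (all of step 2 and distance of any of nugget0, nugget1, nugget4, nugget7 from where it was at the start of the episode above 0.015 m and distance of any of nugget2, nugget3, nugget5, nugget6 from where it was at the start of the episode above 0.015 m).
5. the held stirrer passes over the tool rest, its foot higher than the top bar (contact force between the fingers and stirrer above 1 N and y of stirrer_foot in the frame of rest between -0.03 and 0.03 m and x of stirrer_foot in the frame of rest between -0.15 and 0.15 m and z of stirrer_foot in the frame of rest above 0.1 m).
At the end, for the whole second after the job is handed in: The stirrer is held in the fingers, upright within 8 degrees and still (under 30 mm/s), its foot 4 to 30 mm above the nozzle's mouth and within 10 mm sideways of its centre, touching neither nozzle, rest, stand nor pan; all eight nuggets are in the pan (contact force between the fingers and stirrer above 1 N and horizontal distance between stirrer_foot and nozzle_mouth below 0.01 m and z of stirrer_foot in the frame of nozzle_mouth between 0.004 and 0.03 m and angle between stirrer's own z axis and vertical below 0.14 rad and linear speed of stirrer below 0.03 m/s and contact force between stirrer and nozzle below 0.05 N and contact force between stirrer and rest below 0.05 N and contact force between stirrer and stand below 0.05 N and contact force between stirrer and pan below 0.05 N and horizontal distance between each of nugget0, nugget1, nugget2, nugget3, nugget4, nugget5, nugget6, nugget7 and pan_floor below 0.058 m and height (world z) of each of nugget0, nugget1, nugget2, nugget3, nugget4, nugget5, nugget6, nugget7 below 0.06 m); the arm keeps its last pose, push and grip.
It fails at once if the jar, the brass ring or the brush is shifted by more than 15 mm, or the jar is tipped (distance of any of jar, mould, brush from where it was at the start of the episode above 0.015 m or angle between jar's own z axis and vertical above 0.3 rad).
It fails at once if the stirrer strikes the tool rest (contact force between stirrer and rest above 0.5 N).
It fails at once if the stirrer touches the nozzle (contact force between stirrer and nozzle above 0.3 N).
It also fails if it takes over 72 s, if anything falls off the work surface, if the arm or the gripper's body presses on something with over 40 N, if the wrist force passes 120 N, or if a joint passes its speed limit or range.

### The arm

A 6-joint arm with a two-finger parallel gripper is mounted at the origin on the work surface. World frame = base frame: x ahead of the robot, y to its left, z up, the work surface at z = 0. Lengths are in mm, angles in rad, forces in N, time in s.
With the tool pointing down it reaches from about 350 to 975 mm from the base axis. Payload 7.1 kg.
Tool frame: the origin (TCP) lies on the front face of the gripper's body, between the roots of the fingers; the fingertips stand 80 mm ahead of it and the grasp point (between the pads) lies 61 mm ahead of it (env.tips_ahead is the distance from the TCP to the fingertips, in mm); z points along the fingers, y is the line along which they close (so a half turn about z gives the same grasp; the last joint's range is limited). The gripper opens to 88 mm and grips with 3 to 60 N. Pads are 20 mm wide; open, the fingers measure 115 mm over their backs; the gripper's body (75 mm by 178 mm) begins 61 mm behind the grasp point.
Start: joints at [-1.303, 0.423, 1.63, -0, 1.089, -0.019], TCP at [176.821, -599.45, 302.675] pointing down, gripper open.
Joint ranges: [-3, 3], [-0.9, 2.11], [0.09, 2.58], [-1.31, 4.45], [0.11, 2.69], [-2.54, 2.54]. Speed limits (rad/s): [2.39, 2.39, 3.01, 3.14, 3.14, 3.14].

### API

Orientations are given as a unit quaternion [x, y, z, w].
In Python, from station import env, set_gripper, viewer, workorder gives the robot as it stands. Calls block until the motion is done:
- env.reach(position, orientation): joint-space move of the TCP to a pose.
- env.move_l(position, rot=None, rate=150, f_stop=None): straight line of the TCP; rot=None keeps the orientation; rate is the mean speed in mm/s. With f_stop (N) it stops when the force on the tool has changed by that much, and returns True; else False.
- env.move_joints(angles): joint-space move.
- set_gripper(opening): finger opening in mm; the grip force is fixed at half the most; returns when the fingers have stopped.
- env.hold(seconds).
- env.ik(position, orientation): joint angles nearest the present ones, or None.
- env.read_state(): the state.
- viewer.camera(name): name is "scene" or "side" or "wrist"; returns the picture (420x560x3 uint8, blue, green, red); there is no depth.
- viewer.camera_params(name): a dict with "fx", "fy", "cx", "cy" (pixels), "pose" (4x4, takes a point from camera to world coordinates); the wrist camera has in their place "tool_from_camera" (4x4, takes a point from camera to tool coordinates, whose origin is the TCP and whose axes are the flange's). Camera axes: x right, y up, looking along -z (the intrinsics and any distortion apply to the point x, -y, -z); pixel columns grow to the right and rows downward; lengths in mm; the calibration is good to about 2 mm. A picture is of the moment at which its call begins: read the wrist's pose just before it. camera_params takes no time and is no camera call.
A pose or a line that the arm cannot do raises env.IKError and nothing moves.
- workorder.sign_off(): hands the job in; it is judged then, once.
The state is a dict: "time_s": time; "qpos": joint angles; "dq": joint speeds; "tau": joint torques, N m; "tool_pos": TCP position; "orientation": TCP orientation; "force": force on the tool from outside, world axes, zero at the start; "wrist_torque": the same for the moment, N m; "width": finger opening in mm; "grip_force": force on a finger pad.
Only numpy, scipy, OpenCV 4.12 (cv2) and the standard library are available. Lean on these libraries where they do the work, as an engineer would, in place of code of your own. Each camera call takes 0.05 s, during which the arm holds its last target. There are 200 camera calls.

## Working session

There is one attempt and no reset: what is moved stays moved. The work goes in short steps, each a Python script; the robot and the scene stay as the last script left them, time stands still between calls to the robot, and variables do not carry over. Pictures are saved under pics/ and viewed, at most 10 in all, crops included, and the job is handed in when it is done.

```bash
mkdir -p pics; ls
python3 - <<'E'
from station import env, viewer
import cv2
for n in ("scene","side"):
    cv2.imwrite(f"pics/{n}0.png",viewer.camera(n)); p=viewer.camera_params(n); print(n,p)
print(viewer.camera_params("wrist")); s=env.read_state(); print(s["tool_pos"],s["orientation"],s["time_s"])
E
```

```text
pics
scene {'fx': 431.53035940750493, 'fy': 431.53035940750493, 'cx': 277.8659836247704, 'cy': 210.24343205785132, 'pose': array([[ 5.43946600e-01, -5.59902913e-01,  6.25004659e-01,
         1.10340737e+03],
       [ 8.39077043e-01,  3.70451984e-01, -3.98390567e-01,
        -3.58894783e+02],
       [-8.47417724e-03,  7.41130256e-01,  6.71307777e-01,
         6.98549862e+02],
       [ 0.00000000e+00,  0.00000000e+00,  0.00000000e+00,
         1.00000000e+00]])}
side {'fx': 381.9580754688925, 'fy': 381.9580754688925, 'cx': 276.58726114184986, 'cy': 210.95335631606582, 'pose': array([[-6.88935705e-01,  4.44401014e-01, -5.72603993e-01,
         1.81060014e+02],
       [-7.24821682e-01, -4.21242454e-01,  5.45149819e-01,
         4.07346162e+02],
       [ 1.06002087e-03,  7.90608964e-01,  6.12320457e-01,
         5.86380578e+02],
       [ 0.00000000e+00,  0.00000000e+00,  0.00000000e+00,
         1.00000000e+00]])}
{'fx': 316.49132311869306, 'fy': 316.49132311869306, 'cx': 281.7115624201206, 'cy': 208.48579354816005, 'tool_from_camera': array([[-5.06508542e-04,  9.63039559e-01,  2.69359522e-01,
         7.47141166e+01],
       [ 9.99999821e-01,  5.73773501e-04, -1.70991276e-04,
         1.35932005e-01],
       [-3.19222718e-04,  2.69359387e-01, -9.63039677e-01,
        -8.26682776e+01],
       [ 0.00000000e+00,  0.00000000e+00,  0.00000000e+00,
         1.00000000e+00]])}
[ 176.72843837 -599.11441555  302.01752757] [ 9.89735789e-01  1.42907817e-01 -8.30234504e-05 -6.45114345e-04] 0.1
```

View pics/scene0.png

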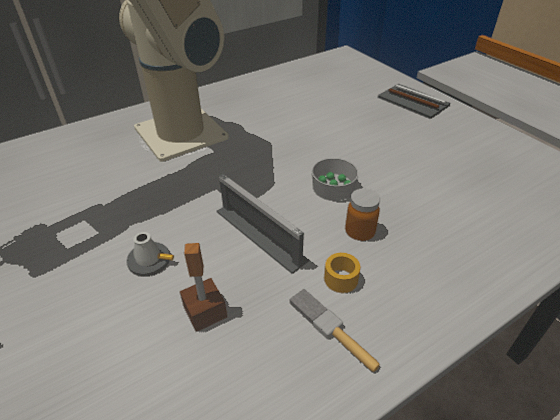

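View pics/side0.png

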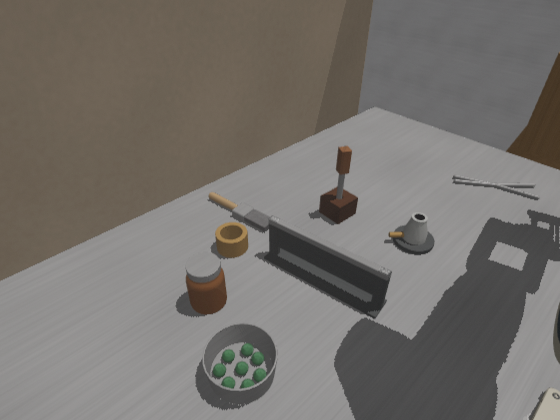

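The scene view shows the handle top at (193,245), pan rim centre (334,173), nozzle mouth (142,237), rest bar ends (222,180) and (300,236), jar lid (365,198) and ring (342,265). In the side view these are (343,149), (240,355), (420,216), (275,224)/(384,271), (204,267) and (232,233).

```bash
cat > h.py <<'E'
import numpy as np, cv2
from scipy.spatial.transform import Rotation as R
from station import env, set_gripper, viewer, workorder
def hit(P,T,px,z):
    d=T[:3,:3]@np.array([(px[0]-P["cx"])/P["fx"],-(px[1]-P["cy"])/P["fy"],-1]); o=T[:3,3]
    return (o+d*(z-o[2])/d[2]).round(1)
def wristT(P,s):
    T=np.eye(4); T[:3,:3]=R.from_quat(s["orientation"]).as_matrix(); T[:3,3]=s["tool_pos"]
    return T@P["tool_from_camera"]
def proj(P,T,p):
    c=np.linalg.inv(T)@np.r_[p,1]; return np.array([P["cx"]-P["fx"]*c[0]/c[2],P["cy"]+P["fy"]*c[1]/c[2]]).round(1)
def down(yaw): # tool z down, closing line (tool y) at angle yaw from world y
    return (R.from_euler('z',yaw)*R.from_euler('x',np.pi)).as_quat()
E
python3 - <<'E'
from h import *
d={"handletop":(180,(193,245),(343,149)),"standtop":(50,(203,294),(338,197)),"pan":(52,(334,173),(240,355)),"nozzle":(70,(142,237),(420,216)),
"restA":(100,(222,180),(384,271)),"restB":(100,(300,236),(275,224)),"jar":(100,(365,198),(204,267)),"mould":(45,(342,265),(232,233)),"brush":(30,(320,313),(245,212)),"brush2":(20,(376,365),(212,196))}
for k,(z,a,b) in d.items():
    print(k,*[hit(P:=viewer.camera_params(n),P["pose"],q,z) for n,q in(("scene",a),("side",b))])
print(env.read_state()["qpos"])
E
```

```text
handletop [ 615.  -214.2  180. ] [ 621.9 -213.7  180. ]
standtop [ 616.6 -214.7   50. ] [ 620.7 -215.3   50. ]
pan [463.1 214.4  52. ] [457.5 221.4  52. ]
nozzle [ 433.6 -261.    70. ] [ 436.7 -266.1   70. ]
restA [392.2 -53.2 100. ] [385.2 -43.7 100. ]
restB [632.2  -8.3 100. ] [607.3   5.9 100. ]
jar [615.9 172.  100. ] [607.2 176.6 100. ]
mould [700.1  47.   45. ] [697.2  48.5  45. ]
brush [757.9 -50.   30. ] [749.9 -30.9  30. ]
brush2 [886.3 -29.1  20. ] [869.1 -20.3  20. ]
[-1.30299932e+00  4.23741884e-01  1.63055225e+00 -5.27696944e-06
  1.08859938e+00 -1.89981433e-02]
```

Run:
```python
from h import *
for n,(x,y,z) in {"nozzle":(450,-263,330),"stirrer":(630,-214,400)}.items():
    env.reach([x,y,z],down(0)); env.hold(.3)
    s=env.read_state(); P=viewer.camera_params("wrist"); im=viewer.camera("wrist"); cv2.imwrite(f"pics/w_{n}.png",im)
    T=wristT(P,s); np.save(f"T_{n}.npy",T); print(n,s["qpos"].round(2),s["time_s"])
    print(proj(P,T,[435,-263,70]),proj(P,T,[618,-214,180]))
```

```text
nozzle [-0.55  0.24  1.83 -0.    1.07  1.02] 2.0
[281.4 203.1] [202.8 -34.5]
stirrer [-0.35  0.4   1.44 -0.    1.31  1.23] 3.1667
[314.6 307.9] [281.2 209.6]
```

View pics/w_nozzle.png

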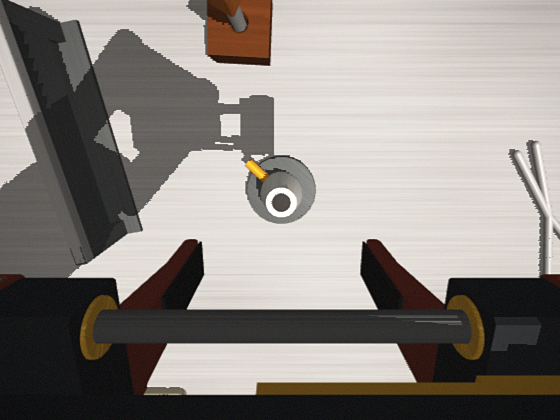

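View pics/w_stirrer.png

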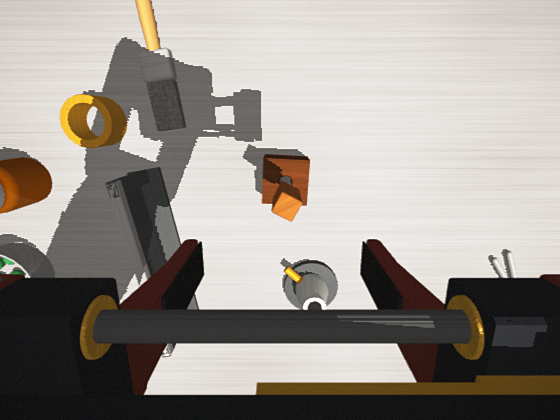

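The nozzle mouth is at (281,202) in the first wrist view, against (281.4,203.1) predicted. In the second, the handle top is near (287,205) and visibly turned relative to the stand. I'll zoom in for its yaw, and also take a view over the pan.

Run:
```python
from h import *
im=cv2.imread("pics/w_stirrer.png")[160:235,240:340]
cv2.imwrite("pics/crop_h.png",cv2.resize(im,None,fx=8,fy=8,interpolation=cv2.INTER_CUBIC))
P=viewer.camera_params("wrist"); T=np.load("T_nozzle.npy"); print("nozzle",hit(P,T,(281,202.3),70))
q=env.read_state(); env.move_l([630,-100,400]); env.reach([480,214,330],down(0)); env.hold(.3)
s=env.read_state(); im=viewer.camera("wrist"); cv2.imwrite("pics/w_pan.png",im); np.save("T_pan.npy",wristT(P,s)); print(proj(P,wristT(P,s),[461,217,52]),s["qpos"].round(2),s["time_s"])
```

```text
nozzle [ 435.9 -262.5   70. ]
[278.9 203. ] [ 0.4   0.24  1.82 -0.    1.07  1.97] 5.7583
```

View pics/crop_h.png

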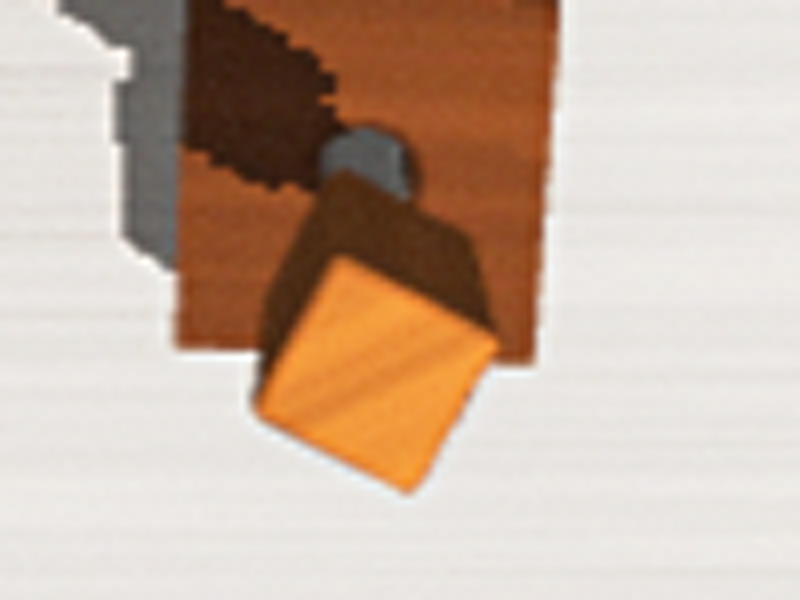

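View pics/w_pan.png

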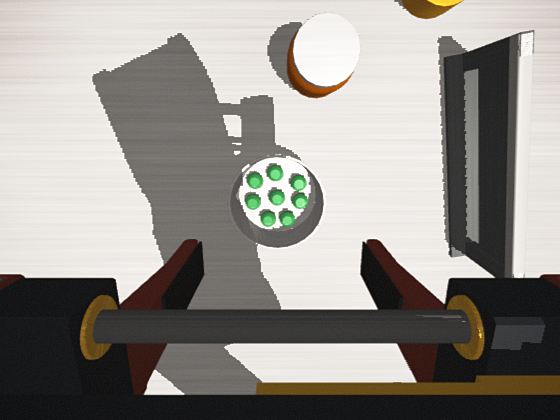

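The crop gives the handle's top corners at (342,255), (500,343), (410,495) and (257,410). The pan rim spans columns 231–324 and rows 156–248, so its centre is about (277.5,202). All eight nuggets are inside, and the jar lid is at (326,50).

Run:
```python
from h import *
P=viewer.camera_params("wrist"); T=np.load("T_stirrer.npy")
c=np.array([hit(P,T,(u/8+240-.4,v/8+160-.4),180) for u,v in ((342,255),(500,343),(410,495),(257,410))])
e=np.roll(c,-1,0)-c
print("handle",c.mean(0),np.linalg.norm(e,axis=1),np.degrees(np.arctan2(e[:,1],e[:,0]))%90)
print("hole",hit(P,T,(366/8+240,165/8+160),55))
T=np.load("T_pan.npy"); print("pan",hit(P,T,(277.5,202),52),"jar",hit(P,T,(326,50),100))
for b in (0,np.pi/2,-np.pi/2):
  for n in((618,-214),(462,217),(436,-262.5)):
    for a in (25,30):
      q=env.ik([*n,200],down(np.radians(a)+b)); print(b,n,a,None if q is None else np.round(q,2))
```

```text
handle [ 621.   -219.45  180.  ] [22.43791434 22.56302285 22.09117471 22.37073982] [60.35013649 60.82207328 59.83690876 61.71659082]
hole [ 623.7 -220.    55. ]
pan [462.2 218.6  52. ] jar [615.7 173.6 100. ]
0 (618, -214) 25 [-0.35  0.59  1.63 -0.    0.93  0.78]
0 (618, -214) 30 [-0.35  0.59  1.63 -0.    0.93  0.7 ]
0 (462, 217) 25 [ 0.42  0.41  1.95 -0.    0.78  1.55]
0 (462, 217) 30 [ 0.42  0.41  1.95 -0.    0.78  1.46]
0 (436, -262.5) 25 [-0.57  0.41  1.96 -0.    0.78  0.57]
0 (436, -262.5) 30 [-0.57  0.41  1.96 -0.    0.78  0.48]
1.5707963267948966 (618, -214) 25 [-0.35  0.59  1.63  0.    0.93 -0.79]
1.5707963267948966 (618, -214) 30 [-0.35  0.59  1.63  0.    0.93 -0.88]
1.5707963267948966 (462, 217) 25 [ 0.42  0.41  1.95 -0.    0.78 -0.02]
1.5707963267948966 (462, 217) 30 [ 0.42  0.41  1.95 -0.    0.78 -0.11]
1.5707963267948966 (436, -262.5) 25 [-0.57  0.41  1.96  0.    0.78 -1.  ]
1.5707963267948966 (436, -262.5) 30 [-0.57  0.41  1.96  0.    0.78 -1.09]
-1.5707963267948966 (618, -214) 25 [-0.35  0.59  1.63 -0.    0.93  2.35]
-1.5707963267948966 (618, -214) 30 [-0.35  0.59  1.63 -0.    0.93  2.27]
-1.5707963267948966 (462, 217) 25 None
-1.5707963267948966 (462, 217) 30 None
-1.5707963267948966 (436, -262.5) 25 [-0.57  0.41  1.96 -0.    0.78  2.14]
-1.5707963267948966 (436, -262.5) 30 [-0.57  0.41  1.96 -0.    0.78  2.05]
```

Run:
```python
from h import *
P=viewer.camera_params("wrist"); T=np.load("T_pan.npy"); c=np.array([462,218.])
N=np.array([hit(P,T,p,14)[:2] for p in ((275,173),(299,183),(301,201),(287,219),(268,219),(252,201),(254,181),(277,197))])
print((N-c).round(0).tolist())
best=sorted([(-min(np.linalg.norm(N-c-[r*np.cos(a),r*np.sin(a)],axis=1)),r,a) for r in range(18,32) for a in np.arange(-.9,.91,.05) if r*np.cos(a)>15])[:3]; print(best)
q=down(np.radians(60.7)); g=[620.5,-218]
env.move_l([480,100,400]); env.reach([*g,340],q); print(env.move_l([*g,211],rate=120,f_stop=10))
set_gripper(10); s=env.read_state(); print(s["width"],s["grip_force"],s["force"].round(2),s["tool_pos"])
print(env.move_l([*g,371],rate=120,f_stop=15)); env.hold(.2); s=env.read_state(); print(s["width"],s["grip_force"],s["force"].round(2),s["wrist_torque"].round(2),s["time_s"])
cv2.imwrite("pics/side1.png",viewer.camera("side")); im=viewer.camera("wrist"); cv2.imwrite("pics/w_held.png",im)
```

```text
[[28.0, 4.0], [16.0, -26.0], [-8.0, -29.0], [-33.0, -11.0], [-33.0, 14.0], [-8.0, 34.0], [18.0, 31.0], [-3.0, 2.0]]
[(np.float64(-17.872799630633207), 18, np.float64(-0.49999999999999967)), (np.float64(-17.590650384465054), 31, np.float64(-0.4499999999999996)), (np.float64(-17.430500671872228), 19, np.float64(-0.49999999999999967))]
False
24.2372083539311 29.991549253463745 [-0.09 -0.48 -0.25] [ 620.49049138 -217.99957864  210.9464014 ]
False
24.13169484029794 29.991339147090912 [ 0.5  -0.17 -1.88] [-0.    0.01 -0.02] 12.175
```

View pics/side1.png

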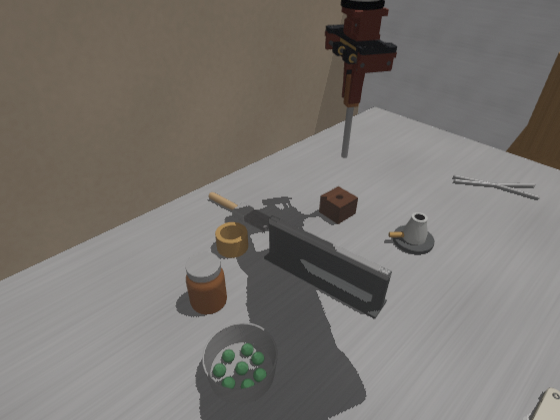

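The stirrer is held upright with its foot at (345,157), clear of the empty stand. Next I'll go over the rest and stir.

Run:
```python
from h import *
c=np.array([461,218.]); P=viewer.camera_params("side"); print("foot",hit(P,P["pose"],(345,157),160))
e=c+[17.5,-9]
env.move_l([*e,371],rate=250); env.move_l([*e,250],rate=150)
f=env.read_state()["force"]
for k in range(3):
    st=env.move_l([*e,220],rate=40,f_stop=5); s=env.read_state(); print(st,s["tool_pos"].round(1),(s["force"]-f).round(1))
    if not st: break
    if k==0: env.move_l([*(e+[2,-2]),s["tool_pos"][2]+1],rate=30); e=e+[2,-2]
print(s["time_s"]); cv2.imwrite("pics/w_in.png",viewer.camera("wrist")); cv2.imwrite("pics/scene_in.png",viewer.camera("scene"))
```

```text
foot [ 617.3 -218.4  160. ]
True [477.8 208.9 225.8] [-0.2  0.9  1. ]
False [480.2 206.9 219.6] [ 0.5  0.2 -0.2]
16.3333
```

Run:
```python
from h import *
c=np.array([461,218.]); a0=-0.52; F=[]; nst=0
f0=env.read_state()["force"]; t0=env.read_state()["time_s"]
for i in range(1,16*3+9):
    a=a0+i*2*np.pi/16
    nst+=env.move_l([*(c+25*np.array([np.cos(a),np.sin(a)])),221],rate=70,f_stop=25)
    s=env.read_state(); F.append(np.linalg.norm(s["force"]-f0))
print(nst,np.round(max(F),1),np.round(np.mean(F),1),s["width"],s["grip_force"],s["tool_pos"].round(1),s["time_s"]-t0,s["time_s"])
p=s["tool_pos"]; env.move_l([p[0],p[1],371],rate=120); env.hold(.2); s=env.read_state(); print(s["force"],s["wrist_torque"],s["time_s"])
cv2.imwrite("pics/side2.png",viewer.camera("side"))
```

```text
0 9.4 2.6 24.148788916211743 29.999738037586212 [439.4 230.1 221.2] 16.325 32.7583
[ 0.54347832 -0.79261348 -2.55020567] [-0.02890052 -0.06179183  0.05102199] 34.3583
```

View pics/side2.png

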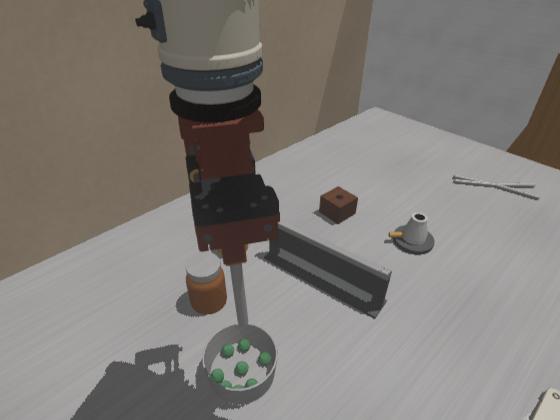

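The foot is still among a clean pan view, and the nuggets are all inside the rim. I'll check numerically how far they moved.

Run:
```python
from h import *
P=viewer.camera_params("side"); print("rod",proj(P,P["pose"],[439.4,230,10]))
for f in("side0","side2"):
    im=cv2.imread(f"pics/{f}.png"); b,g,r=cv2.split(im.astype(int)); m=((g-r>25)&(g-b>8)).astype(np.uint8); m[:,:190]=0;m[:320]=0
    n,_,st,ce=cv2.connectedComponentsWithStats(m)
    print(f,[((hit(P,P["pose"],ce[i],14)[:2]-[461,218]).round().tolist(),int(st[i,4])) for i in range(1,n) if st[i,4]>8])
im=cv2.imread("pics/side2.png"); a=cv2.imread("pics/side0.png")
cv2.imwrite("pics/cmp.png",cv2.resize(np.hstack([a[320:400,195:285],im[320:400,195:285]]),None,fx=4,fy=4,interpolation=cv2.INTER_CUBIC))
```

```text
rod [244.6 381.1]
side0 [([17.0, -26.0], 100), ([29.0, 4.0], 107), ([-7.0, -28.0], 105), ([-3.0, 2.0], 116), ([19.0, 30.0], 119), ([-31.0, -11.0], 111), ([-8.0, 32.0], 106), ([-29.0, 12.0], 75)]
side2 [([27.0, -28.0], 104), ([38.0, -1.0], 112), ([-16.0, -36.0], 112), ([-3.0, 2.0], 121), ([14.0, 38.0], 125), ([-32.0, 8.0], 65), ([-7.0, 37.0], 56), ([-24.0, 26.0], 23)]
```

View pics/cmp.png

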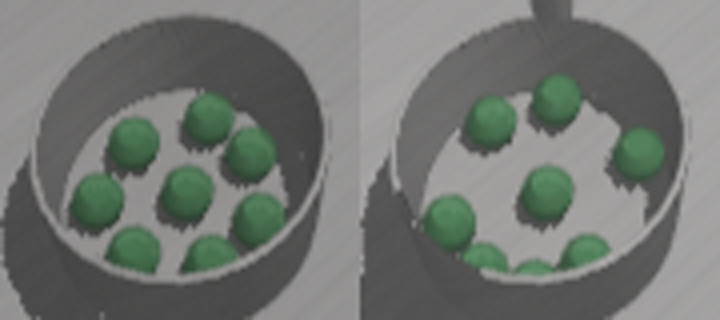

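All eight nuggets are in the pan, but most ring nuggets may only have been pushed out 10–12 mm. That makes the "moved by more than 15 mm" condition uncertain, so I'll add a slightly wider 1.5 turns that sweeps them along. The free spot to enter is at offset (18,15).

Run:
```python
from h import *
c=np.array([461,218.]); a0=np.arctan2(15,18); F=[]; nst=0; e=c+[18,15]
env.move_l([*e,371],rate=150); env.move_l([*e,260],rate=200); print(env.move_l([*e,220],rate=60,f_stop=6)); f0=env.read_state()["force"]
for i in range(1,12*3//2+3):
    a=a0+i*2*np.pi/12; r=min(30,23.5+i*2)
    nst+=env.move_l([*(c+r*np.array([np.cos(a),np.sin(a)])),220],rate=80,f_stop=30)
    s=env.read_state(); F.append(np.linalg.norm(s["force"]-f0))
print(nst,np.round(F,1),s["width"],s["tool_pos"].round(1),s["time_s"])
env.move_l([*(c+.7*(s["tool_pos"][:2]-c)),220],rate=60); p=env.read_state()["tool_pos"]
env.move_l([p[0],p[1],371],rate=170); env.hold(.2); s=env.read_state(); print(s["force"],s["wrist_torque"],s["time_s"])
im=viewer.camera("side"); cv2.imwrite("pics/side3.png",im)
P=viewer.camera_params("side"); b,g,r=cv2.split(im.astype(int)); m=((g-r>25)&(g-b>8)).astype(np.uint8); m[:,:190]=0;m[:320]=0
n,_,st,ce=cv2.connectedComponentsWithStats(m)
print([((hit(P,P["pose"],ce[i],14)[:2]-[461,218]).round().tolist(),int(st[i,4])) for i in range(1,n) if st[i,4]>8])
```

```text
False
0 [1.1 1.6 4.7 4.4 4.1 0.2 0.8 1.8 8.5 9.4 5.2 1.3 1.  1.3 4.3 5.6 3.8 0.4
 3.1 1.2] 23.840191670677147 [466.5 188.2 219.9] 43.125
[-0.8980898  0.310463  -2.0060973] [-0.03966946 -0.14348112  0.02231745] 44.6667
[([31.0, -22.0], 106), ([37.0, 6.0], 116), ([-6.0, -38.0], 113), ([-3.0, 2.0], 119), ([14.0, 38.0], 124), ([-35.0, -12.0], 69), ([-7.0, 37.0], 57), ([-28.0, 20.0], 30)]
```

Run:
```python
import cv2,numpy as np
a=cv2.imread("pics/side3.png")[170:400,150:330]
from station import viewer
s=viewer.camera("scene"); cv2.imwrite("pics/scene3.png",s)
cv2.imwrite("pics/c3.png",np.hstack([cv2.resize(a,(450,575)),cv2.resize(s[50:240,270:385],(348,575))]))
```

```text
(no output)
```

View pics/c3.png

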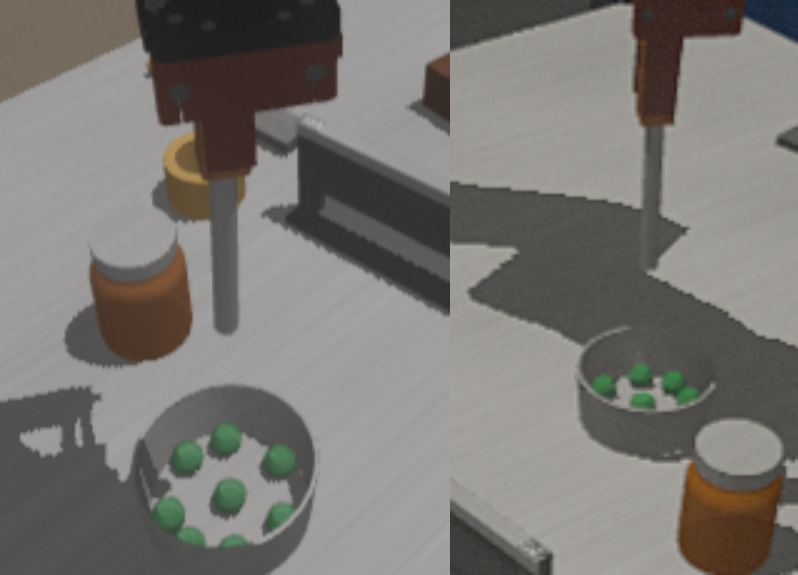

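Run:
```python
from h import *
s=env.read_state(); p=s["tool_pos"]; print(p.round(1),s["width"],s["grip_force"],s["time_s"])
for n,px in(("side",(150+227*.4,170+332*.4)),("scene",(270+648*.3305,50+268*.3305))):
    P=viewer.camera_params(n); print(n,np.round(px,1),[(z,proj(P,P["pose"],[p[0],p[1],z]).tolist()) for z in(150,160,170,180)])
    print(hit(P,P["pose"],px,160))
im=viewer.camera("scene"); P=viewer.camera_params("scene"); b,g,r=cv2.split(im.astype(int)); m=((g-r>25)&(g-b>8)).astype(np.uint8); n,_,st,ce=cv2.connectedComponentsWithStats(m)
print([((hit(P,P["pose"],ce[i],14)[:2]-[461,218]).round().tolist(),int(st[i,4])) for i in range(1,n) if st[i,4]>8])
```

```text
[464.4 197.5 370.3] 23.65530151715505 29.999686181545258 44.7667
side [240.8 302.8] [(150, [246.0, 302.7]), (160, [245.6, 298.2]), (170, [245.3, 293.5]), (180, [244.9, 288.7])]
[462.8 207.6 160. ]
scene [484.2 138.6] [(150, [331.9, 141.6]), (160, [332.3, 137.9]), (170, [332.6, 134.1]), (180, [332.9, 130.3])]
[656.8 480.8 160. ]
[([-37.0, 26.0], 41), ([-5.0, 42.0], 69), ([-43.0, -9.0], 36), ([-7.0, 5.0], 33)]
```

The foot now sits about 8 mm toward +y of the tool axis. It yields in the pads and slips past the wall nuggets, so I'll do one turn at the nuggets' own radius, corrected for the lean, to carry them along.

Run:
```python
from h import *
c=np.array([461,218.])-[0,8]; F=[]; nst=0
u=lambda d:np.array([np.cos(np.radians(d)),np.sin(np.radians(d))])
e=c+20*u(230); env.move_l([*e,371],rate=200); env.move_l([*e,255],rate=220); print(env.move_l([*e,220],rate=70,f_stop=6)); f0=env.read_state()["force"]
env.move_l([*(c+33*u(230)),220],rate=60,f_stop=20)
for d in range(260,591,30):
    nst+=env.move_l([*(c+33*u(d)),220],rate=90,f_stop=25); s=env.read_state(); F.append(np.linalg.norm(s["force"]-f0))
print(nst,np.round(F,1),s["width"],s["time_s"])
env.move_l([*(c+22*u(590)),220],rate=80); env.move_l([*(c+22*u(590)),371],rate=190); s=env.read_state(); p=s["tool_pos"]; print(p,s["time_s"])
im=viewer.camera("side"); cv2.imwrite("pics/side4.png",im); cv2.imwrite("pics/scene4.png",viewer.camera("scene"))
P=viewer.camera_params("side"); b,g,r=cv2.split(im.astype(int)); m=((g-r>25)&(g-b>8)).astype(np.uint8); m[:,:190]=0;m[:320]=0
n,_,st,ce=cv2.connectedComponentsWithStats(m)
print([((hit(P,P["pose"],ce[i],14)[:2]-[461,218]).round().tolist(),int(st[i,4])) for i in range(1,n) if st[i,4]>8])
```

```text
False
0 [3.9 7.  9.1 9.  4.9 1.5 0.8 1.6 4.  4.4 4.3 0.9] 23.822938235559537 50.8583
[446.1942303  192.89553807 369.96525905] 52.0833
[([34.0, -16.0], 109), ([5.0, -38.0], 108), ([38.0, 6.0], 114), ([14.0, 38.0], 127), ([-33.0, -16.0], 88), ([-7.0, 37.0], 60), ([-33.0, 10.0], 28), ([-23.0, 27.0], 27)]
```

All eight nuggets are still in the pan, and they have been carried around and rearranged, including the former centre one. Now over the rest to the nozzle, using wrist pictures on the way to find the foot: it stays fixed in the wrist view while the background moves.

Run:
```python
from h import *
ims=[]
for x,y in((440,130),(440,-60),(436,-180),(436,-270)):
    env.move_l([x,y,371],rate=330); ims.append(viewer.camera("wrist"))
np.save("w4.npy",np.array(ims)); s=env.read_state(); print(s["tool_pos"],s["time_s"])
P=viewer.camera_params("wrist"); T=P["tool_from_camera"]
print("straight foot px",proj(P,T,[0,0,211]),"handle bottom",proj(P,T,[0,0,91]), [proj(P,T,[dx,dy,211]).tolist() for dx,dy in((10,0),(0,10))])
g=np.array([cv2.cvtColor(i,cv2.COLOR_BGR2GRAY) for i in ims]).astype(int)
sd=(g.max(0)-g.min(0))
for v in range(150,300,5): print(v,''.join('#' if sd[v,u]<14 else '.' for u in range(230,335)))
```

```text
[ 436.13268309 -268.76338823  370.70971936] 54.3917
straight foot px [280.8 200.5] handle bottom [280.4 250.3] [[280.8, 190.3], [291.3, 200.5]]
150 #####...##....#.....................................................................##.#.#.#....###.##...
155 ##..####...#...................................................................#..##..##...###.....###.##
160 #.##...#.........................................................................#...##..######......###.
165 ####..............................................................................##...##..####.#.##....#
170 ............................................................#.....................#.##....##..######.##..
175 ..............................................................#...................##..###....##.#######..
180 ...............................................###.###.#.#....#.................###............###.#####.
185 #.............................................##.#..#.#.#.#...................##..#.........#.....##.####
190 ##.........................................#.#..#####...###.............
[... 1643 characters left out ...]
########.#.#####################........
270 ..#########################################################.##############.############################..
275 ############################.######..###..#.#########.####.#############################################.
280 ####################################.####.##.###.####.###.####..#####.####.##############################
285 #####.#########################.#######...#######.#.#############.###########.###########################
290 #########################.##.######.############.####.##.######..########################################
295 ########################.###.###.##########################.#.#.###.#####################################
```

Run:
```python
from h import *
I=[cv2.cvtColor(i,cv2.COLOR_BGR2GRAY) for i in np.load("w4.npy")]+[cv2.cvtColor(cv2.imread(f"pics/{n}.png"),cv2.COLOR_BGR2GRAY) for n in("w_held","w_in")]
for g in I: print([int(x) for x in g[166:214:2,279:285].mean(1)])
for g in I[:5]: print([int(x) for x in g[184:190 if g is not I[4] else 190,264:300].mean(0)], [int(x) for x in g[200:206,264:300].mean(0)])
```

```text
[243, 243, 242, 242, 242, 248, 98, 95, 97, 98, 97, 97, 98, 97, 98, 97, 99, 98, 98, 98, 98, 99, 98, 99]
[253, 219, 180, 159, 182, 215, 94, 91, 93, 93, 93, 93, 94, 94, 95, 94, 94, 93, 93, 93, 95, 95, 94, 95]
[234, 233, 233, 233, 234, 240, 90, 89, 88, 88, 87, 89, 90, 87, 89, 89, 89, 90, 90, 90, 89, 91, 90, 90]
[255, 255, 167, 96, 102, 102, 85, 83, 84, 85, 84, 83, 85, 85, 84, 84, 85, 85, 85, 85, 86, 86, 85, 87]
[99, 97, 97, 94, 101, 110, 111, 37, 32, 32, 38, 82, 102, 99, 98, 87, 88, 86, 88, 86, 87, 87, 88, 87]
[126, 126, 127, 83, 100, 105, 189, 228, 227, 229, 229, 231, 210, 133, 121, 93, 96, 95, 95, 96, 94, 96, 95, 95]
[241, 241, 241, 242, 242, 241, 241, 240, 242, 248, 195, 111, 89, 93, 96, 98, 97, 99, 96, 98, 96, 98, 95, 90, 89, 155, 245, 246, 243, 243, 242, 242, 241, 241, 240, 239] [240, 240, 241, 242, 243, 243, 243, 246, 247, 160, 91, 90, 94, 95, 98, 98, 99, 98, 99, 99, 96, 97, 96, 95, 93, 86, 113, 240, 246, 242, 240, 239, 239, 241, 241, 242]
[164, 174, 185, 197, 208, 217, 225, 233, 240, 244, 186, 104, 84, 89, 92, 94, 94, 95, 93, 93, 94, 92, 91, 86, 86, 149, 240, 241, 237, 238, 238, 2
[... 467 characters left out ...]
84, 82, 133, 156, 162, 163, 161, 158, 160, 161, 162]
[151, 151, 174, 200, 219, 235, 251, 255, 254, 239, 210, 98, 75, 80, 83, 83, 85, 84, 85, 84, 84, 83, 83, 77, 80, 141, 172, 162, 148, 147, 145, 146, 145, 146, 146, 146] [229, 228, 228, 229, 230, 231, 230, 226, 219, 133, 77, 78, 81, 84, 85, 84, 85, 85, 84, 86, 84, 84, 82, 82, 80, 73, 97, 217, 235, 230, 229, 227, 226, 225, 226, 227]
[98, 99, 98, 98, 99, 99, 103, 101, 100, 99, 99, 95, 88, 75, 68, 56, 58, 52, 56, 59, 59, 62, 65, 77, 88, 95, 99, 100, 105, 108, 109, 109, 108, 105, 102, 100] [237, 217, 174, 125, 98, 94, 97, 98, 98, 99, 95, 86, 83, 85, 87, 86, 88, 89, 88, 87, 86, 88, 86, 83, 83, 117, 158, 171, 179, 191, 203, 216, 225, 228, 235, 237]
```

The lean is about 0.115 rad in the gripper's plane (foot edge at row 177, against 194 when straight). I'll tilt the wrist to stand the rod upright and place the foot 16 mm above the mouth.

Run:
```python
from h import *
Rn=R.from_quat(down(np.radians(60.7)))*R.from_euler('y',-0.115); q=Rn.as_quat(); z=Rn.as_matrix()[:,2]
tcp=lambda foot:np.array(foot)+[0,0,150]-61*z
f=[435.7,-262.8,86]
env.move_l(tcp([f[0],f[1],140]),q,rate=80); s=env.read_state(); P=viewer.camera_params("wrist"); T=wristT(P,s); im=viewer.camera("wrist"); cv2.imwrite("pics/w5.png",im)
g=cv2.cvtColor(im,cv2.COLOR_BGR2GRAY); print("foot edge rows",[int(x) for x in g[166:190:2,279:285].mean(1)])
# rod direction in side/scene predicted vs seen
for n in("side","scene"):
    i=viewer.camera(n); cv2.imwrite(f"pics/{n}5.png",i); C=viewer.camera_params(n); gg=cv2.cvtColor(i,cv2.COLOR_BGR2GRAY)
    for h in(146,175,205):
        u,v=proj(C,C["pose"],[f[0],f[1],h]); iu,iv=int(round(u)),int(round(v)); print(n,h,(u,v),iu-10,[int(x) for x in gg[iv,iu-10:iu+11]])
    u,v=proj(C,C["pose"],[f[0],f[1],140]); iu,iv=int(round(u)),int(round(v)); print(n,"vert",iv-10,[int(x) for x in gg[iv-10:iv+14,iu]])
print(s["tool_pos"],s["width"],s["time_s"])
```

```text
foot edge rows [102, 103, 104, 101, 151, 255, 98, 77, 81, 81, 82, 81]
side 146 (np.float64(428.2), np.float64(187.8)) 418 [151, 151, 150, 150, 149, 150, 105, 72, 73, 74, 76, 78, 82, 100, 150, 153, 153, 152, 151, 150, 149]
side 175 (np.float64(431.7), np.float64(175.8)) 422 [151, 150, 151, 150, 150, 97, 71, 72, 74, 74, 76, 78, 98, 148, 151, 151, 150, 151, 151, 153, 152]
side 205 (np.float64(435.5), np.float64(162.8)) 426 [150, 151, 150, 149, 103, 70, 70, 72, 75, 76, 77, 86, 140, 148, 149, 149, 149, 149, 149, 149, 149]
side vert 180 [71, 71, 70, 72, 73, 73, 74, 75, 74, 75, 76, 76, 112, 144, 155, 154, 151, 150, 150, 151, 151, 152, 151, 152]
scene 146 (np.float64(132.8), np.float64(210.3)) 123 [167, 169, 165, 167, 170, 145, 103, 89, 93, 91, 90, 78, 72, 143, 166, 163, 161, 162, 161, 158, 159]
scene 175 (np.float64(129.2), np.float64(198.8)) 119 [167, 162, 163, 162, 164, 167, 145, 107, 92, 92, 88, 86, 85, 75, 106, 155, 166, 160, 162, 161, 160]
scene 205 (np.float64(125.2), np.float64(186.3)) 115 [165, 165, 166, 167, 165, 164, 162, 126, 93, 89, 92, 86, 87, 79, 70, 141, 167, 165, 162, 163, 164]
scene vert 203 [105, 102, 81, 70, 70, 78, 78, 78, 79, 84, 82, 91, 134, 170, 166, 167, 162, 166, 166, 166, 167, 163, 165, 167]
[ 439.47621982 -255.41263766  350.75136652] 23.55590695902497 54.85
```

The foot is within about 1 mm of the target in both cameras and at the right height. The rod is slightly over-corrected, by about 0.04 rad. I'll take that out by turning about the foot, then descend and hold.

Run:
```python
from h import *
f=np.array([435.7,-262.8,140]); B=R.from_quat(down(np.radians(60.7)))
R1=B*R.from_euler('y',-0.115); ft=R1.inv().apply([0,0,-150])+[0,0,61]
R2=B*R.from_euler('y',-0.08); q=R2.as_quat()
env.move_l(f-R2.apply(ft),q,rate=60); f=np.array([435.4,-263,86]); env.move_l(f-R2.apply(ft),q,rate=50); env.hold(.5)
for n in("side","scene"):
    i=viewer.camera(n); cv2.imwrite(f"pics/{n}6.png",i); C=viewer.camera_params(n); gg=cv2.cvtColor(i,cv2.COLOR_BGR2GRAY)
    for h in(95,150):
        u,v=proj(C,C["pose"],[f[0],f[1],h]); iu,iv=int(round(u)),int(round(v)); print(n,h,(u,v),iu-10,[int(x) for x in gg[iv,iu-10:iu+11]])
    u,v=proj(C,C["pose"],f); iu,iv=int(round(u)),int(round(v)); print(n,"vert",iv-10,[int(x) for x in gg[iv-10:iv+20,iu]])
s=env.read_state(); print(s["tool_pos"],s["force"],s["grip_force"],s["time_s"])
```

```text
side 95 (np.float64(422.5), np.float64(207.7)) 412 [154, 154, 154, 154, 155, 154, 155, 99, 74, 75, 77, 79, 80, 85, 126, 151, 153, 153, 154, 154, 153]
side 150 (np.float64(428.8), np.float64(186.2)) 419 [154, 153, 153, 152, 152, 151, 106, 72, 73, 76, 78, 78, 81, 99, 153, 156, 155, 155, 154, 154, 153]
side vert 201 [73, 73, 74, 76, 76, 75, 77, 77, 78, 77, 79, 79, 131, 122, 56, 35, 36, 39, 55, 147, 160, 122, 102, 103, 111, 119, 119, 120, 119, 119]
scene 95 (np.float64(138.6), np.float64(229.2)) 129 [168, 168, 164, 170, 175, 137, 91, 89, 89, 86, 82, 75, 105, 161, 174, 169, 168, 168, 167, 168, 167]
scene 150 (np.float64(132.1), np.float64(208.7)) 122 [166, 168, 163, 170, 171, 158, 121, 87, 86, 89, 88, 85, 80, 98, 155, 169, 166, 164, 164, 161, 161]
scene vert 222 [155, 159, 145, 104, 102, 66, 76, 75, 80, 87, 85, 86, 85, 63, 56, 48, 50, 52, 49, 120, 201, 183, 87, 104, 128, 130, 126, 130, 126, 130]
[ 435.20782174 -263.31758509  296.71469698] [ 0.16618152 -0.16816429 -1.62671159] 29.999601244926453 57.1083
```

```bash
python3 -c "
from station import workorder; print(workorder.sign_off())"
```

```text
the job is handed in; nothing more can be done
None
```

I handed the job in at about 57 s. The stirrer is upright and still about 15 mm above the nozzle mouth, with all eight nuggets in the pan at my last check. The one doubtful point is step 4: I inferred from before-and-after pictures that nuggets in both groups moved over 15 mm, and I added about 2.5 wider turns to make sure.

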